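# Find the full carton by hefting

### The job

Three identical closed white cartons stand in a row on the blue mat, and one is fuller than the other two. Heft them one at a time, from the left one to the right one as the robot sees them: lift each straight up about 5 cm, pause a second to feel its weight, and stand it back where it was before going to the next. Then take the heaviest and finish while still holding it up, upright and still, about 20 cm above the mat, with the other two standing in their places; leave the marker, the scanner and the tape roll alone.

Things in the scene. Friction and masses are not known exactly. Their poses are not given: they have to be found in the camera images.
- mat: fixed blue bench mat, 170 mm (x) by 440 mm (y) by 8 mm thick; origin at the centre of its underside on the bench, z up, its y axis runs along the row of cartons to the robot's left. The cartons stand on it about 160 mm apart along y: left near y = +0.16 m in its frame, middle near 0, right near -0.16 m
- carton_a: one of three identical closed white cartons with brown tape over the top, 58 x 58 mm in plan and 75 mm tall, upright on the mat; origin at the centre of its underside, z up, x and y square to its sides. Rigid, not fragile. Its weight cannot be seen: the two lighter ones weigh 0.25 to 0.45 kg (and may differ), the heaviest 0.6 to 0.8 kg; the name says nothing about the weight or the place
- carton_b: one of three identical closed white cartons with brown tape over the top, 58 x 58 mm in plan and 75 mm tall, upright on the mat; origin at the centre of its underside, z up, x and y square to its sides. Rigid, not fragile. Its weight cannot be seen: the two lighter ones weigh 0.25 to 0.45 kg (and may differ), the heaviest 0.6 to 0.8 kg; the name says nothing about the weight or the place
- carton_c: one of three identical closed white cartons with brown tape over the top, 58 x 58 mm in plan and 75 mm tall, upright on the mat; origin at the centre of its underside, z up, x and y square to its sides. Rigid, not fragile. Its weight cannot be seen: the two lighter ones weigh 0.25 to 0.45 kg (and may differ), the heaviest 0.6 to 0.8 kg; the name says nothing about the weight or the place
- marker_red: bystander: red and white felt marker lying on the bench beyond the mat, 134 mm long, 19 mm tall; origin at its underside
- ring_scanner: bystander: small orange and black finger scanner on the bench beyond the mat, 96 x 34 x 39 mm; origin at its underside
- tape_brown: bystander: roll of brown parcel tape lying flat on the bench off the right end of the mat, 110 mm across, 48 mm tall; origin at the centre of its underside
Mind the look-alikes: they are no part of the job. What is shaped like the carton_b but purple or yellow is not meant.

How it is judged (in metres and radians):
On the way, in this order (a step that is already met when the one before it is completed fails the run):
1. the left carton is held clear of the mat (underside over 25 mm above the bench) above its own place, the other two standing (((height (world z) of carton_a above 0.025 m and contact force between the fingers and carton_a above 1 N and y of carton_a in the frame of mat above 0.08 m and height (world z) of each of carton_b, carton_c below 0.015 m) or (height (world z) of carton_b above 0.025 m and contact force between the fingers and carton_b above 1 N and y of carton_b in the frame of mat above 0.08 m and height (world z) of each of carton_a, carton_c below 0.015 m) or (height (world z) of carton_c above 0.025 m and contact force between the fingers and carton_c above 1 N and y of carton_c in the frame of mat above 0.08 m and height (world z) of each of carton_a, carton_b below 0.015 m))), for 0.3 s.
2. the left carton is back; the middle carton is held clear of the mat above its own place, the other two standing (((height (world z) of carton_a above 0.025 m and contact force between the fingers and carton_a above 1 N and y of carton_a in the frame of mat between -0.08 and 0.08 m and height (world z) of each of carton_b, carton_c below 0.015 m) or (height (world z) of carton_b above 0.025 m and contact force between the fingers and carton_b above 1 N and y of carton_b in the frame of mat between -0.08 and 0.08 m and height (world z) of each of carton_a, carton_c below 0.015 m) or (height (world z) of carton_c above 0.025 m and contact force between the fingers and carton_c above 1 N and y of carton_c in the frame of mat between -0.08 and 0.08 m and height (world z) of each of carton_a, carton_b below 0.015 m))), for 0.3 s.
3. the middle carton is back; the right carton is held clear of the mat above its own place, the other two standing (((height (world z) of carton_a above 0.025 m and contact force between the fingers and carton_a above 1 N and y of carton_a in the frame of mat below -0.08 m and height (world z) of each of carton_b, carton_c below 0.015 m) or (height (world z) of carton_b above 0.025 m and contact force between the fingers and carton_b above 1 N and y of carton_b in the frame of mat below -0.08 m and height (world z) of each of carton_a, carton_c below 0.015 m) or (height (world z) of carton_c above 0.025 m and contact force between the fingers and carton_c above 1 N and y of carton_c in the frame of mat below -0.08 m and height (world z) of each of carton_a, carton_b below 0.015 m))), for 0.3 s.
At the end, for the whole second after the job is handed in: The heaviest carton is held in the fingers, underside over 13.5 cm above the bench, within 0.25 rad of upright, still, not touching the others; the two lighter ones (under 5.2 N on the mat) stand upright at rest on the mat within 4 cm of where they started, untouched (((height (world z) of carton_a above 0.135 m and angle between carton_a's own z axis and vertical below 0.25 rad and linear speed of carton_a below 0.03 m/s and contact force between the fingers and carton_a above 1 N and distance of each of carton_b, carton_c from where it was at the start of the episode below 0.04 m and angle between each of carton_b, carton_c's own z axis and vertical below 0.1 rad and linear speed of each of carton_b, carton_c below 0.02 m/s and contact force between carton_b and mat between 1 and 5.2 N and contact force between each of the fingers, carton_a and carton_b below 0.1 N and contact force between carton_c and mat between 1 and 5.2 N and contact force between each of the fingers, carton_a and carton_c below 0.1 N) or (height (world z) of carton_b above 0.135 m and angle between carton_b's own z axis and vertical below 0.25 rad and linear speed of carton_b below 0.03 m/s and contact force between the fingers and carton_b above 1 N and distance of each of carton_a, carton_c from where it was at the start of the episode below 0.04 m and angle between each of carton_a, carton_c's own z axis and vertical below 0.1 rad and linear speed of each of carton_a, carton_c below 0.02 m/s and contact force between carton_a and mat between 1 and 5.2 N and contact force between each of the fingers, carton_b and carton_a below 0.1 N and contact force between carton_c and mat between 1 and 5.2 N and contact force between each of the fingers, carton_b and carton_c below 0.1 N) or (height (world z) of carton_c above 0.135 m and angle between carton_c's own z axis and vertical below 0.25 rad and linear speed of carton_c below 0.03 m/s and contact force between the fingers and carton_c above 1 N and distance of each of carton_a, carton_b from where it was at the start of the episode below 0.04 m and angle between each of carton_a, carton_b's own z axis and vertical below 0.1 rad and linear speed of each of carton_a, carton_b below 0.02 m/s and contact force between carton_a and mat between 1 and 5.2 N and contact force between each of the fingers, carton_c and carton_a below 0.1 N and contact force between carton_b and mat between 1 and 5.2 N and contact force between each of the fingers, carton_c and carton_b below 0.1 N))); the arm keeps its last pose, push and grip.
It fails at once if the marker, scanner or tape roll is moved more than 3 cm (distance of any of marker_red, ring_scanner, tape_brown from where it was at the start of the episode above 0.03 m).
It fails at once if a carton is tipped over (more than 0.7 rad) (angle between any of carton_a, carton_b, carton_c's own z axis and vertical above 0.7 rad).
It also fails if it takes over 64 s, if anything falls off the work surface, if the arm or the gripper's body presses on something with over 40 N, if the wrist force passes 120 N, or if a joint passes its speed limit or range.

### The arm

A 7-joint arm with a two-finger parallel gripper is mounted at the origin on a cart in front of the work surface, level with it; the furniture and walls round the work are solid. World frame = base frame: x ahead of the robot, y to its left, z up, the work surface at z = 0. Lengths are in mm, angles in rad, forces in N, time in s.
With the tool pointing down it reaches from about 400 to 875 mm from the base axis. Payload 4.4 kg.
Tool frame: the origin (TCP) lies where the fingers leave the gripper's body, on its centre line; the fingertips stand 73 mm ahead of it and the grasp point (between the pads) lies 54 mm ahead of it; z points along the fingers, y is the line along which they close (so a half turn about z gives the same grasp; the last joint's range is limited). The gripper opens to 85 mm and grips with 20 to 120 N. Pads are 22 mm wide; open, the fingers measure 114 mm over their backs; the gripper's body (76 mm by 85 mm) begins 54 mm behind the grasp point. The pads swing forward as they close: fully open they stand 13 mm farther back than shut.
Start: joints at [-1.355, 0.628, 0.038, 1.517, -0.027, 0.996, -0.02], TCP at [180.733, 624.382, 303.913] pointing down, gripper open.
Joint ranges: [-3.06, 3.06], [-0.37, 2.12], [-1.25, 1.32], [0.18, 2.47], [-1.1, 4.24], [0.23, 1.98], [-2.94, 2.94]. Speed limits (rad/s): [2.57, 2.57, 3.14, 3.14, 3.14, 3.14, 3.14].

### API

Orientations are given as [roll, pitch, yaw] about the fixed x, y, z axes, in that order (R = Rz(yaw) Ry(pitch) Rx(roll)).
In Python, from cell import ctrl gives the robot as it stands.
- The arm moves only by the tool send_rows, never from a script. Its argument "rows" is a list that holds one entry, the list of rows, each a list of 6 numbers: the shift along the tool's x, y, z in cm, then the turn, a rotation vector about the tool's x, y, z in rad. In form: [[[tx, ty, tz, wx, wy, wz], ...]]. A call has 1 to 10 rows; each row is the pose to reach, as a shift and turn from the pose commanded when the call began, along the tool's axes at that moment; what a row does not reach only later rows make up. A row lasts 1/10 s, in which the tool goes at most 50 mm and 8.59 degrees, less where a joint would pass 70% of its speed; a pose out of reach is approached as far as the arm can. A call with a gripper value outside its range is refused whole. "grip" is the closure in counts, from 0 (fully open) to 255 (shut), set as the call begins (left out, the last holds). The fingers move at their own pace and stop on an object; the grip force is fixed at half the most. Time passes only in rows, so rows that repeat a pose let the fingers close. It gives the time, the measured TCP pose, the force, the opening and the grip force at its end, in the units of the state.
- ctrl.read_state(): the state, without advancing time (a new reading comes with each control period).
- ctrl.get_image(name): name is "scene" or "top" or "wrist"; returns a dict with "pixels" (384x512x3 uint8, red, green, blue), "fx", "fy", "cx", "cy" (pixels), "D" ([k1, k2, p1, p2, k3] as OpenCV has them; the pictures are not rectified), "extrinsics" (4x4, takes a point from camera to world coordinates); the wrist camera has in their place "mount" (4x4, takes a point from camera to tool coordinates, whose origin is the TCP and whose axes are the flange's). Camera axes: x right, y up, looking along -z (the intrinsics and any distortion apply to the point x, -y, -z); pixel columns grow to the right and rows downward; lengths in mm; the calibration is good to about 2 mm. A picture is of the moment at which its call begins: read the wrist's pose just before it. There is no depth.
- ctrl.finish_job(): hands the job in; it is judged then, once.
The state is a dict: "clock": time; "qpos": joint angles; "qd": joint speeds; "tau": joint torques, N m; "eef_pos": TCP position; "tool_rot": TCP orientation; "force": force on the tool from outside, world axes, zero at the start; "torque": the same for the moment, N m; "width": finger opening in mm; "gripper_force": force on a finger pad.
Only numpy, scipy, OpenCV 4.12 (cv2) and the standard library are available. Lean on these libraries where they do the work, as an engineer would, in place of code of your own. Each camera call takes 0.05 s, during which the arm holds its last target. There are 200 camera calls.

## Working session

There is one attempt and no reset: what is moved stays moved. The work goes in short steps, Python scripts to look and compute and a tool call to move; the robot and the scene stay as the last step left them, time stands still between calls to the robot, and variables do not carry over. Pictures are saved under pics/ and viewed, at most 10 in all, crops included, and the job is handed in when it is done.

Besides the shell and the picture viewer there is one more tool, called after ">>>" as a command line: name --argument value ..., lists and objects as JSON in quotes. send_rows: Moves the arm, as the interface text tells. Its arguments: {"type":"object","properties":{"rows":{"type":"array","items":{"type":"array","items":{"type":"array","items":{"type":"number"}}}},"grip":{"type":"number"}},"required":["rows"]}

```bash
mkdir -p pics
python3 - <<'E'
from cell import ctrl
import cv2
s=ctrl.read_state();print(s)
for n in("scene","top"):
    i=ctrl.get_image(n);cv2.imwrite(f"pics/{n}0.png",i["pixels"][:,:,::-1]);print(n,i["fx"],i["fy"],i["cx"],i["cy"],i["D"],i["extrinsics"])
E
```

```text
{'clock': 0.0, 'qpos': array([-1.35483763,  0.62936739,  0.03843931,  1.51839174, -0.02697674,
        0.9962871 , -0.01999917]), 'qd': array([ 0.0020611 , -0.00219728,  0.00024827, -0.00192807,  0.00069702,
       -0.00046924,  0.00046727]), 'tau': array([ 4.51010455e-04, -5.63390851e+01,  1.22701652e+00, -1.93448263e+01,
        1.12043135e-02,  1.04500356e-02, -1.01621175e-06]), 'eef_pos': array([180.56634385, 623.89967096, 302.96754133]), 'tool_rot': array([-3.13965760e+00,  4.50892619e-05,  2.85984909e+00]), 'force': array([ 0.65329992,  0.86985187, -0.72765377]), 'torque': array([-0.04159436,  0.00809364, -0.02119964]), 'gripper_force': 0.0, 'width': 85.54751461652975}
scene 405.44122263519915 405.44122263519915 255.41492738947264 187.85618736654925 [-0.03254899  0.          0.          0.          0.        ] [[ 4.18819526e-01  6.68960732e-01 -6.14069819e-01 -1.16886814e+02]
 [-9.07950843e-01  2.97566170e-01 -2.95092599e-01 -2.53890124e+02]
 [-1.46789575e-02  6.81135752e-01  7.32009983e-01  8.19984315e+02]
 [ 0.00000000e+00  0.00000000e+00  0.00000000e+00  1.00000000e+00]]
top 439.4683166393889 439.4683166393889 261.26072867196604 188.9144578593502 [0.05332517 0.         0.         0.         0.        ] [[-4.33128108e-03  9.82086537e-01 -1.88380660e-01  3.45832261e+02]
 [-9.99582035e-01 -9.63660593e-03 -2.72560367e-02  6.93955259e+01]
 [-2.85831369e-02  1.88183870e-01  9.81717798e-01  1.25651260e+03]
 [ 0.00000000e+00  0.00000000e+00  0.00000000e+00  1.00000000e+00]]
```

View pics/top0.png

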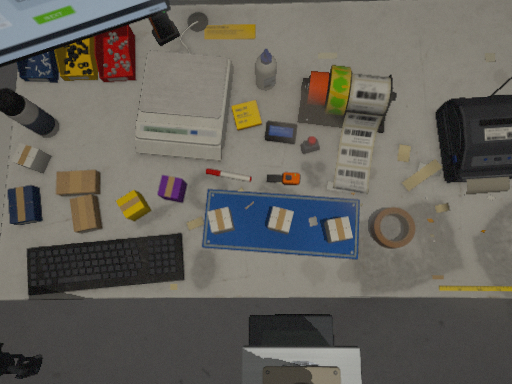

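View pics/scene0.png

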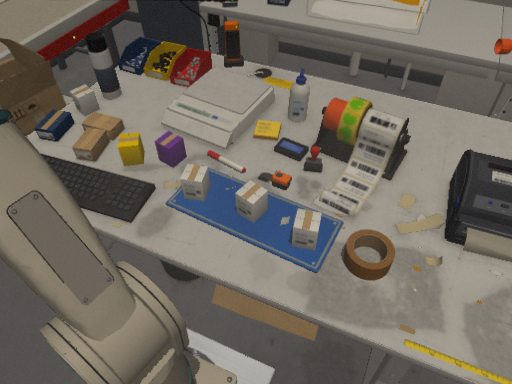

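Top view: cartons at about (219,219), (280,219) and (340,229) on the mat. The marker is at (229,175), the scanner at (285,178) and the tape roll at (393,228). Next I'll rectify onto the carton-top plane.

```bash
cat > h.py <<'E'
import numpy as np, cv2
from cell import ctrl
def cam(i,T): return np.array([[i["fx"],0,i["cx"]],[0,i["fy"],i["cy"]],[0,0,1]]),np.array(i["D"]),T
F=np.diag([1,-1,-1,1.])
def project(i,T,P):
    M=F@np.linalg.inv(T); K,D,_=cam(i,T)
    return cv2.projectPoints(np.float64(P).reshape(-1,3),cv2.Rodrigues(M[:3,:3])[0],M[:3,3],K,D)[0].reshape(-1,2)
def ray(i,T,uv,z):
    K,D,_=cam(i,T)
    n=cv2.undistortPoints(np.float64(uv).reshape(-1,1,2),K,D).reshape(-1,2)
    d=np.c_[n[:,0],-n[:,1],-np.ones(len(n))]@T[:3,:3].T; o=T[:3,3]
    return o+d*((z-o[2])/d[:,2])[:,None]
def ortho(i,T,x0,x1,y0,y1,z,s=1.0):
    # image up=+x, left=+y ; s mm per px
    X,Y=np.meshgrid(np.arange(x1,x0,-s),np.arange(y1,y0,-s),indexing="ij")
    uv=project(i,T,np.c_[X.ravel(),Y.ravel(),np.full(X.size,z)]).astype(np.float32).reshape(*X.shape,2)
    return cv2.remap(i["pixels"],uv[...,0],uv[...,1],cv2.INTER_CUBIC)
def toolT(s):
    from scipy.spatial.transform import Rotation as R
    T=np.eye(4);T[:3,:3]=R.from_euler("xyz",s["tool_rot"]).as_matrix();T[:3,3]=s["eef_pos"];return T
E
python3 - <<'E'
from h import *
i=ctrl.get_image("top");T=np.array(i["extrinsics"])
print(ray(i,T,[[219,219],[280,219],[340,229]],83).round(), ray(i,T,[[207,192],[360,201],[204,246],[357,258]],8).round())
c=ray(i,T,[[280,225]],83)[0]
x0,x1,y0,y1=[round(v) for v in(c[0]-120,c[0]+120,c[1]-260,c[1]+260)]
print(x0,x1,y0,y1)
o=ortho(i,T,x0,x1,y0,y1,83)
hsv=cv2.cvtColor(o,cv2.COLOR_RGB2HSV)
m=((hsv[...,1]<150)&(hsv[...,2]>110)).astype(np.uint8)*255
m=cv2.morphologyEx(m,cv2.MORPH_OPEN,np.ones((7,7)))
for k in cv2.findContours(m,0,2)[0]:
    if 1500<cv2.contourArea(k)<8000:
        (u,v),wh,a=cv2.minAreaRect(k);print("x",x1-v,"y",y1-u,wh,a)
cv2.imwrite("pics/o.png",np.vstack([o[:,:,::-1],cv2.cvtColor(m,cv2.COLOR_GRAY2BGR)]))
E
```

```text
[[ 490.  216.   83.]
 [ 488.   52.   83.]
 [ 461. -107.   83.]] [[ 578.  261.    8.]
 [ 548. -178.    8.]
 [ 423.  267.    8.]
 [ 387. -162.    8.]]
352 592 -208 312
x 396.4726257324219 y -189.2427978515625 (54.90373229980469, 73.11188507080078) 24.179107666015625
x 463.33384704589844 y -106.08660888671875 (62.09027099609375, 59.99689483642578) 80.90972137451172
x 489.8328094482422 y 216.4189224243164 (61.527496337890625, 62.168113708496094) 77.125
x 489.8858337402344 y 50.01031494140625 (60.576560974121094, 61.17124938964844) 15.461219787597656
```

View pics/o.png

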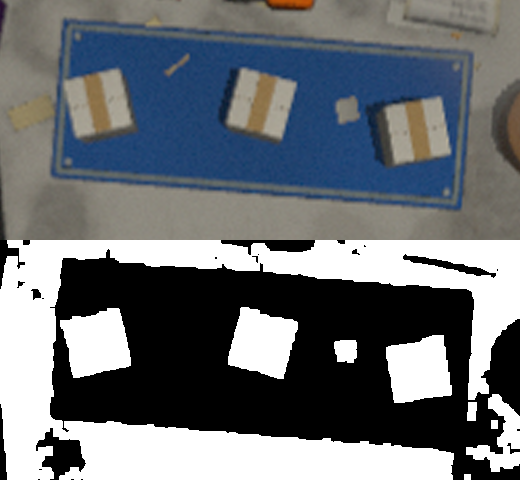

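Rectified picture (rows = -x, columns = -y, 1 mm per px): the left carton is at (490,216) with yaw +13°, the middle at (490,50) with yaw -15.5°, and the right at (463,-106) with yaw +9°. Each measures about 60 mm and they are about 160 mm apart, so this is consistent. Moving above the left carton.

>>> send_rows --rows '[[[-4.1,-3.06,0,0,0,0.107],[-8.2,-6.12,0,0,0,0.213],[-12.3,-9.18,0,0,0,0.32],[-16.4,-12.24,0.5,0,0,0.426],[-20.5,-15.3,1,0,0,0.533],[-24.6,-18.36,2,0,0,0.64],[-28.7,-21.4,3,0,0,0.746],[-32.8,-24.5,4,0,0,0.852],[-36.9,-27.5,4.5,0,0,0.959],[-40,-29.8,5,0,0,1.065]]]' --grip 0

```text
clock: 1.15
eef_pos: [481.3, 227.4, 253.9]
tool_rot: [-3.141, -0.0, 1.791]
force: [1.3, -0.0, 0.1]
width: 85.4
gripper_force: 0.0
```

>>> send_rows --rows '[[[0,0,0,0,0,0],[0,0,0,0,0,0],[0,0,0,0,0,0]]]'

```text
clock: 1.45
eef_pos: [479.7, 230.3, 254.1]
tool_rot: [-3.141, -0.001, 1.797]
force: [0.6, 0.7, 1.6]
width: 85.8
gripper_force: 0.0
```

```bash
cat > look.py <<'E'
import sys
from h import *
def look(x,y,name):
    s=ctrl.read_state();i=ctrl.get_image("wrist");T=toolT(s)@np.array(i["mount"])
    print(s["clock"],s["eef_pos"].round(1),s["tool_rot"].round(3),s["force"].round(2))
    x0,x1,y0,y1=x-70,x+70,y-70,y+70
    o=ortho(i,T,x0,x1,y0,y1,83,.5);h=cv2.cvtColor(o,cv2.COLOR_RGB2HSV)
    m=((h[...,1]<150)&(h[...,2]>110)).astype(np.uint8)*255
    m=cv2.morphologyEx(m,cv2.MORPH_OPEN,np.ones((9,9)))
    for k in cv2.findContours(m,0,2)[0]:
        if cv2.contourArea(k)>4000:
            (u,v),wh,a=cv2.minAreaRect(k);print("x",x1-v/2,"y",y1-u/2,np.array(wh)/2,a)
    cv2.imwrite(name,np.hstack([i["pixels"][:,:,::-1][:280],o[:,:,::-1]]))
look(float(sys.argv[1]),float(sys.argv[2]),sys.argv[3])
E
python3 look.py 490 216 pics/w1.png
```

```text
1.45 [479.7 230.3 254.1] [-3.141e+00 -1.000e-03  1.797e+00] [0.61 0.74 1.62]
x 428.75 y 205.25 [ 16.5 117.5] 90.0
x 488.7905578613281 y 212.6274871826172 [61.75675964 60.84508133] 77.39139556884766
x 547.5000019073486 y 212.75 [ 24.99999619 132.49996948] 90.0
```

View pics/w1.png

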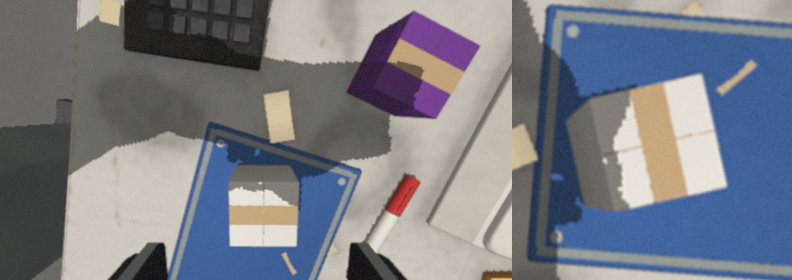

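The carton is square to the fingers and centred near (489,214). Its tape centre sits at about (263,215) px, which agrees with the top camera to 2-3 mm. Descending.

>>> send_rows --rows '[[[-0.9,0.27,1.5,0,0,0],[-1.8,0.54,4,0,0,0],[-1.8,0.54,7,0,0,0],[-1.8,0.54,10,0,0,0],[-1.8,0.54,12,0,0,0],[-1.8,0.54,13.4,0,0,0],[-1.8,0.54,14.2,0,0,0],[-1.8,0.54,14.4,0,0,0],[-1.8,0.54,14.4,0,0,0]]]'

```text
clock: 2.4
eef_pos: [489.9, 213.1, 110.6]
tool_rot: [3.141, -0.0, 1.795]
force: [0.3, 0.3, 1.1]
width: 85.5
gripper_force: 0.0
```

>>> send_rows --rows '[[[0,0,0,0,0,0],[0,0,0,0,0,0],[0,0,0,0,0,0],[0,0,0,0,0,0],[0,0,0,0,0,0],[0,0,0,0,0,0],[0,0,0,0,0,0],[0,0,0,0,0,0]]]' --grip 255

```text
clock: 3.2
eef_pos: [489.9, 212.8, 111.2]
tool_rot: [3.141, -0.001, 1.795]
force: [-0.1, -0.7, 6.3]
width: 57.1
gripper_force: 65.8
```

>>> send_rows --rows '[[[0,0,-0.4,0,0,0],[0,0,-1.2,0,0,0],[0,0,-2.2,0,0,0],[0,0,-3.2,0,0,0],[0,0,-4.2,0,0,0],[0,0,-4.8,0,0,0],[0,0,-5,0,0,0],[0,0,-5,0,0,0]]]'

```text
clock: 4.0
eef_pos: [489.8, 212.8, 160.6]
tool_rot: [3.141, -0.0, 1.795]
force: [0.1, 1.3, -3.5]
width: 57.4
gripper_force: 64.9
```

>>> send_rows --rows '[[[0,0,0,0,0,0],[0,0,0,0,0,0],[0,0,0,0,0,0],[0,0,0,0,0,0],[0,0,0,0,0,0]]]'

```text
clock: 4.5
eef_pos: [489.7, 212.6, 160.1]
tool_rot: [-3.141, 0.0, 1.795]
force: [-0.3, -0.4, -4.2]
width: 57.4
gripper_force: 64.9
```

```bash
cat > f.py <<'E'
from h import *
f=[];t=[]
for k in range(6):
    ctrl.get_image("scene");s=ctrl.read_state();f.append(s["force"]);t.append(s["tau"])
print(s["clock"],np.mean(f,0).round(2),np.std(f,0).round(2),np.mean(t,0).round(2),s["eef_pos"].round(1),s["width"],s["qpos"].round(2))
E
python3 f.py
```

```text
4.8 [ 0.08  0.38 -4.02] [0.38 0.63 0.42] [  0.   -52.24   4.2  -11.6    0.     0.     0.  ] [489.7 212.7 160.2] 57.68506959343003 [-0.62  0.69  0.24  1.97 -0.31  0.52  0.06]
```

About 4 N, so a light one. Setting it back.

>>> send_rows --rows '[[[0,0,0.6,0,0,0],[0,0,1.6,0,0,0],[0,0,2.6,0,0,0],[0,0,3.6,0,0,0],[0,0,4.3,0,0,0],[0,0,4.7,0,0,0],[0,0,4.9,0,0,0],[0,0,5,0,0,0],[0,0,5,0,0,0],[0,0,5,0,0,0]]]'

```text
clock: 5.8
eef_pos: [489.4, 212.4, 111.2]
tool_rot: [-3.141, -0.0, 1.795]
force: [-3.6, -0.5, 4.8]
width: 57.6
gripper_force: 65.6
```

>>> send_rows --rows '[[[0,0,0,0,0,0],[0,0,0,0,0,0],[0,0,0,0,0,0],[0,0,0,0,0,0],[0,0,0,0,0,0],[0,0,0,0,0,0]]]' --grip 0

```text
clock: 6.4
eef_pos: [489.7, 212.7, 110.2]
tool_rot: [-3.142, -0.0, 1.795]
force: [-0.1, -0.3, -0.3]
width: 85.5
gripper_force: 0.0
```

>>> send_rows --rows '[[[0,0,-1.5,0,0,0],[0,0,-5,0,0,0],[0,0,-9,0,0,0],[-1,-0.2,-12,0,0,0.05],[-4,-0.9,-12,0,0,0.15],[-8,-1.8,-12,0,0,0.27],[-12,-2.7,-12,0,0,0.38],[-15,-3.4,-12,0,0,0.47],[-16.04,-3.64,-12,0,0,0.494],[-16.04,-3.64,-12,0,0,0.494]]]'

```text
clock: 7.4
eef_pos: [489.9, 46.8, 230.3]
tool_rot: [3.141, 0.0, 1.298]
force: [-0.7, 1.2, 0.0]
width: 85.1
gripper_force: 0.0
```

>>> send_rows --rows '[[[0,0,0,0,0,0],[0,0,0,0,0,0]]]'

```text
clock: 7.6
eef_pos: [489.9, 50.2, 230.0]
tool_rot: [-3.141, -0.001, 1.305]
force: [0.8, 0.1, 0.0]
width: 85.6
gripper_force: 0.0
```

```bash
python3 look.py 490 50 pics/w2.png
```

```text
7.6 [489.9  50.2 230. ] [-3.141e+00 -1.000e-03  1.305e+00] [0.78 0.07 0.01]
x 431.0 y 50.25 [ 21.  139.5] 90.0
x 488.22344970703125 y 49.398223876953125 [61.63301468 61.48576736] 14.620875358581543
x 552.3515300750732 y 28.035186767578125 [96.86303711 20.27046776] 4.720137119293213
```

View pics/w2.png

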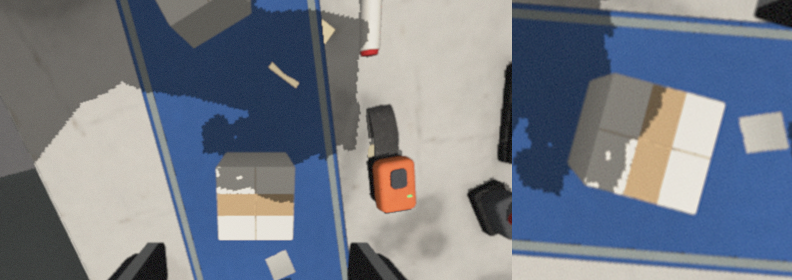

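The middle carton is square between the fingers. Its tape line at (256,204) px gives (489,49), within 1-2 mm of the tool axis. Descending and gripping.

>>> send_rows --rows '[[[-0.1,-0.1,1.5,0,0,0],[-0.1,-0.1,4,0,0,0],[-0.1,-0.1,7,0,0,0],[-0.1,-0.1,9.6,0,0,0],[-0.1,-0.1,11.2,0,0,0],[-0.1,-0.1,11.9,0,0,0],[-0.1,-0.1,12,0,0,0],[-0.1,-0.1,12,0,0,0]]]'

```text
clock: 8.45
eef_pos: [489.0, 47.9, 110.6]
tool_rot: [3.141, -0.0, 1.302]
force: [-0.4, 0.1, -0.2]
width: 85.3
gripper_force: 0.0
```

>>> send_rows --rows '[[[0,0,0,0,0,0],[0,0,0,0,0,0],[0,0,0,0,0,0],[0,0,0,0,0,0],[0,0,0,0,0,0],[0,0,0,0,0,0],[0,0,0,0,0,0],[0,0,0,0,0,0]]]' --grip 255

```text
clock: 9.25
eef_pos: [488.9, 47.7, 111.2]
tool_rot: [3.141, -0.001, 1.301]
force: [-1.0, 0.9, 5.3]
width: 57.7
gripper_force: 65.0
```

>>> send_rows --rows '[[[0,0,-0.4,0,0,0],[0,0,-1.2,0,0,0],[0,0,-2.2,0,0,0],[0,0,-3.2,0,0,0],[0,0,-4.2,0,0,0],[0,0,-4.8,0,0,0],[0,0,-5,0,0,0],[0,0,-5,0,0,0]]]'

```text
clock: 10.05
eef_pos: [488.7, 47.6, 160.6]
tool_rot: [3.141, -0.0, 1.301]
force: [0.0, -0.8, -3.6]
width: 57.3
gripper_force: 64.5
```

>>> send_rows --rows '[[[0,0,0,0,0,0],[0,0,0,0,0,0],[0,0,0,0,0,0],[0,0,0,0,0,0],[0,0,0,0,0,0]]]'

```text
clock: 10.55
eef_pos: [488.6, 47.4, 160.1]
tool_rot: [-3.141, 0.0, 1.301]
force: [-1.0, -0.1, -3.3]
width: 57.7
gripper_force: 64.5
```

```bash
python3 f.py
```

```text
10.85 [-0.38  0.24 -2.96] [0.36 0.53 0.29] [ 1.000e-02 -4.788e+01  4.870e+00 -9.650e+00  0.000e+00  0.000e+00
  0.000e+00] [488.6  47.5 160.2] 57.1635945816445 [-0.37  0.66  0.32  2.09 -0.46  0.46  0.03]
```

About 3 N, also light. Setting it back, then going to the right carton.

>>> send_rows --rows '[[[0,0,0.6,0,0,0],[0,0,1.6,0,0,0],[0,0,2.6,0,0,0],[0,0,3.6,0,0,0],[0,0,4.3,0,0,0],[0,0,4.7,0,0,0],[0,0,4.9,0,0,0],[0,0,5,0,0,0],[0,0,5,0,0,0],[0,0,5,0,0,0]]]'

```text
clock: 11.85
eef_pos: [488.2, 47.3, 111.2]
tool_rot: [-3.141, -0.0, 1.3]
force: [-4.0, -0.3, 7.8]
width: 57.6
gripper_force: 65.3
```

>>> send_rows --rows '[[[0,0,0,0,0,0],[0,0,0,0,0,0],[0,0,0,0,0,0],[0,0,0,0,0,0],[0,0,0,0,0,0],[0,0,0,0,0,0]]]' --grip 0

```text
clock: 12.45
eef_pos: [488.6, 47.5, 110.2]
tool_rot: [-3.142, 0.0, 1.301]
force: [0.2, -0.1, -0.5]
width: 85.3
gripper_force: 0.0
```

>>> send_rows --rows '[[[0,0,-1.5,0,0,0],[0,0,-5,0,0,0],[0,0,-9,0,0,0],[-1,0.1,-12,0,0,-0.05],[-4,0.4,-12,0,0,-0.15],[-8,0.8,-12,0,0,-0.25],[-12,1.2,-12,0,0,-0.35],[-14.8,1.5,-12,0,0,-0.41],[-15.64,1.6,-12,0,0,-0.429],[-15.64,1.6,-12,0,0,-0.429]]]'

```text
clock: 13.45
eef_pos: [461.8, -109.4, 230.3]
tool_rot: [-3.142, 0.001, 1.726]
force: [0.1, 0.2, -0.5]
width: 85.6
gripper_force: 0.0
```

>>> send_rows --rows '[[[0,0,0,0,0,0],[0,0,0,0,0,0]]]'

```text
clock: 13.65
eef_pos: [462.5, -106.3, 230.1]
tool_rot: [-3.141, -0.001, 1.731]
force: [0.3, -0.2, -0.6]
width: 85.3
gripper_force: 0.0
```

```bash
python3 look.py 463 -106 pics/w3.png
```

```text
13.65 [ 462.5 -106.3  230.1] [-3.141e+00 -1.000e-03  1.731e+00] [ 0.29 -0.25 -0.59]
x 457.1697998046875 y -89.20881652832031 [59.24034882 20.73652458] 80.31121826171875
x 463.25 y -105.75 [139.5 139.5] 90.0
```

View pics/w3.png

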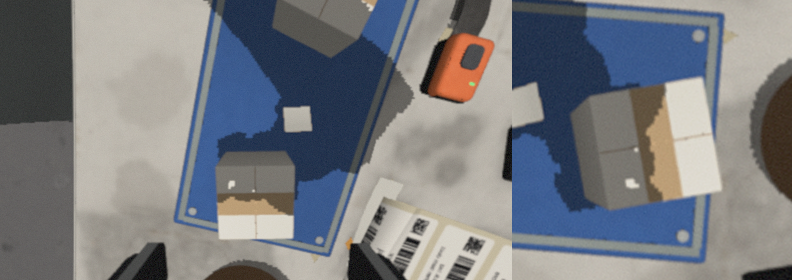

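The right carton is square between the fingers, with its tape line at (256,203) px giving (461,-107), again within 2 mm. The tape roll is well clear at the bottom of the picture. Gripping.

>>> send_rows --rows '[[[0,-0.1,1.5,0,0,0],[0,-0.1,4,0,0,0],[0,-0.1,7,0,0,0],[0,-0.1,9.6,0,0,0],[0,-0.1,11.2,0,0,0],[0,-0.1,11.9,0,0,0],[0,-0.1,12,0,0,0],[0,-0.1,12,0,0,0]]]'

```text
clock: 14.5
eef_pos: [461.8, -107.4, 110.6]
tool_rot: [3.141, 0.0, 1.73]
force: [-0.7, 0.0, -0.2]
width: 85.4
gripper_force: 0.0
```

>>> send_rows --rows '[[[0,0,0,0,0,0],[0,0,0,0,0,0],[0,0,0,0,0,0],[0,0,0,0,0,0],[0,0,0,0,0,0],[0,0,0,0,0,0],[0,0,0,0,0,0],[0,0,0,0,0,0]]]' --grip 255

```text
clock: 15.3
eef_pos: [461.7, -107.7, 111.2]
tool_rot: [3.14, 0.0, 1.73]
force: [-0.4, 0.4, 5.8]
width: 57.4
gripper_force: 64.6
```

>>> send_rows --rows '[[[0,0,-0.4,0,0,0],[0,0,-1.2,0,0,0],[0,0,-2.2,0,0,0],[0,0,-3.2,0,0,0],[0,0,-4.2,0,0,0],[0,0,-4.8,0,0,0],[0,0,-5,0,0,0],[0,0,-5,0,0,0]]]'

```text
clock: 16.1
eef_pos: [461.4, -107.6, 160.6]
tool_rot: [3.141, 0.0, 1.73]
force: [0.6, -0.3, -7.7]
width: 57.0
gripper_force: 65.9
```

>>> send_rows --rows '[[[0,0,0,0,0,0],[0,0,0,0,0,0],[0,0,0,0,0,0],[0,0,0,0,0,0],[0,0,0,0,0,0]]]'

```text
clock: 16.6
eef_pos: [461.3, -107.7, 160.1]
tool_rot: [-3.141, -0.0, 1.73]
force: [0.7, 0.3, -8.4]
width: 57.7
gripper_force: 65.9
```

```bash
python3 f.py
```

```text
16.9 [ 0.17 -0.3  -7.6 ] [0.56 0.25 0.45] [ 1.000e-02 -4.876e+01  3.450e+00 -9.750e+00  0.000e+00  1.000e-02
  0.000e+00] [ 461.4 -107.7  160.2] 57.448667957942156 [ 0.03  0.63  0.21  2.13 -0.31  0.41  0.64]
```

7.6 N, so the right carton is clearly the heaviest. The task says to stand each one back, so I'll set it down and then take it up again to 20 cm.

>>> send_rows --rows '[[[0,0,0.6,0,0,0],[0,0,1.6,0,0,0],[0,0,2.6,0,0,0],[0,0,3.6,0,0,0],[0,0,4.3,0,0,0],[0,0,4.7,0,0,0],[0,0,4.9,0,0,0],[0,0,5,0,0,0],[0,0,5,0,0,0],[0,0,5,0,0,0]]]'

```text
clock: 17.9
eef_pos: [460.9, -107.7, 111.2]
tool_rot: [-3.142, -0.0, 1.729]
force: [-4.4, 0.6, 6.2]
width: 57.6
gripper_force: 67.2
```

>>> send_rows --rows '[[[0,0,0,0,0,0],[0,0,0,0,0,0],[0,0,0,0,0,0],[0,0,0,0,0,0],[0,0,0,0,0,0],[0,0,0,0,0,0]]]' --grip 0

```text
clock: 18.5
eef_pos: [461.4, -107.7, 110.2]
tool_rot: [3.142, 0.0, 1.73]
force: [0.3, 0.9, -0.1]
width: 85.6
gripper_force: 0.0
```

>>> send_rows --rows '[[[0,0,0,0,0,0],[0,0,0,0,0,0],[0,0,0,0,0,0],[0,0,0,0,0,0],[0,0,0,0,0,0],[0,0,0,0,0,0],[0,0,0,0,0,0],[0,0,0,0,0,0]]]' --grip 255

```text
clock: 19.3
eef_pos: [461.2, -107.7, 110.4]
tool_rot: [-3.141, -0.0, 1.73]
force: [-1.6, 0.0, 5.2]
width: 57.3
gripper_force: 65.9
```

>>> send_rows --rows '[[[0,0,-0.4,0,0,0],[0,0,-1.4,0,0,0],[0,0,-3,0,0,0],[0,0,-5,0,0,0],[0,0,-7.4,0,0,0],[0,0,-10,0,0,0],[0,0,-12.6,0,0,0],[0,0,-15,0,0,0],[0,0,-17,0,0,0],[0,0,-18.6,0,0,0]]]'

```text
clock: 20.3
eef_pos: [460.6, -107.4, 297.4]
tool_rot: [-3.141, -0.0, 1.73]
force: [-0.3, -0.2, -7.3]
width: 57.4
gripper_force: 66.0
```

>>> send_rows --rows '[[[0,0,-0.8,0,0,0],[0,0,-1.2,0,0,0],[0,0,-1.4,0,0,0],[0,0,-1.4,0,0,0],[0,0,-1.4,0,0,0],[0,0,-1.4,0,0,0],[0,0,-1.4,0,0,0],[0,0,-1.4,0,0,0],[0,0,-1.4,0,0,0],[0,0,-1.4,0,0,0]]]'

```text
clock: 21.3
eef_pos: [461.3, -107.7, 310.2]
tool_rot: [-3.142, -0.0, 1.73]
force: [0.5, 0.5, -7.0]
width: 57.7
gripper_force: 66.2
```

```bash
python3 f.py; python3 -c "
from h import *
a=ctrl.get_image('top')['pixels'];b=ctrl.get_image('scene')['pixels']
cv2.imwrite('pics/end.png',np.vstack([cv2.resize(a[140:290,150:450],(700,350)),cv2.resize(b[140:270,130:400],(500,240)) if 0 else cv2.resize(b[100:300,130:530],(700,250))])[:,:,::-1])"
```

```text
21.6 [ 0.25 -0.23 -7.59] [0.38 0.19 0.44] [ 0.000e+00 -4.151e+01  3.630e+00 -1.816e+01  1.000e-02  1.000e-02
  0.000e+00] [ 461.4 -107.7  310.2] 57.488146583892096 [-0.09  0.39  0.36  1.99 -0.19  0.79  0.53]
```

View pics/end.png

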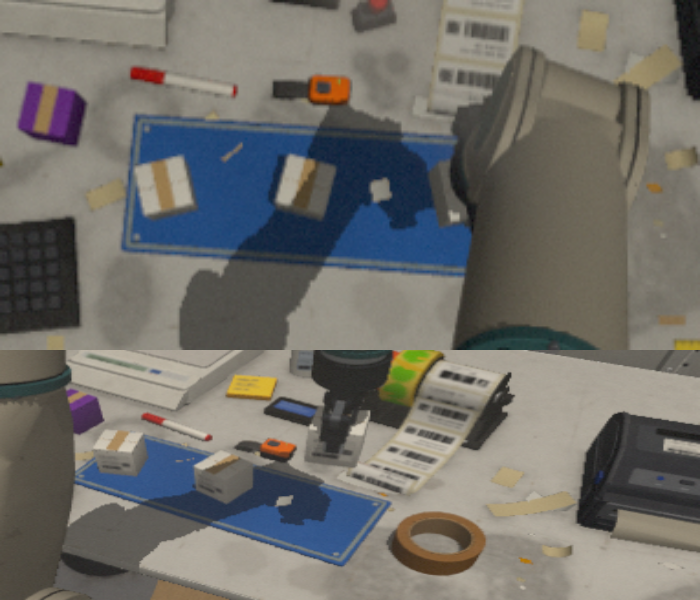

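The right carton is held upright and clear of the mat, at about (337,440) in the scene half. The left and middle ones stand at (165,187) and (305,187) in the top half, and the marker, scanner and tape roll look undisturbed. Handing in.

```bash
python3 -c "
from cell import ctrl
print(ctrl.finish_job())"
```

```text
the job is handed in; nothing more can be done
None
```

I hefted all three cartons in order (about 4.0, 3.0 and 7.6 N) and handed the job in holding the heaviest, the right one, upright and still about 20 cm above the mat, with the other two back in their places; no verdict was returned.

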